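Release the drive brake with the splined key

TASK

Pull the brake-release key straight up out of its sprung holder and put it into the cross-shaped socket on top of the drive housing, turning it until its four splines mesh. Slide it fully home against the spring, until the collar sits on the housing, and keep it there: finish while still gripping the key by its handle and pressing it home, and leave the loose things lying around where they are.

Things in the scene. Friction and masses are not known exactly. Their poses are not given: they have to be found in the camera images.
- release_key: Loose upright key, 0.16 kg, 102 mm tall, standing in the holder. Origin at its lowest point, z up its axis, x and y along its splines. Round-ended pilot pin 9 mm diameter up to z = 12 mm; four splines (a cross) z 12 to 32; tapered collar, 48 mm diameter below and 40 above, z 32 to 44; neck; square black handle 26 x 26 mm, flats facing x and y, z 54 to 102. Fits in any quarter turn.
- key_grip (a point): Middle of the key's handle, on its axis, 78 mm above the key's lowest point and 46 mm above the collar's underside; axes as the key.
- key_splines (a point): Middle of the lower end of the key's splines, 12 mm above its lowest point; axes as the key. The steel cross is 34 mm from end to end along x and along y, each bar 8 mm thick (5.5 mm in the lowest 3 mm).
- key_holder: Fixed block 64 x 64 mm, 45 mm high, with a cross slot; origin mid-underside, z up. The key's collar rests on its top, key lowest point 13 mm above the bench. On its +y and -y sides a sprung steel detent slide hooks over the collar (60 mm high, out to 58 mm). They give way by themselves to a straight upward pull of roughly 10 to 18 N; after a 32 mm lift the key is clear.
- drive_housing: Fixed: round base 110 mm in diameter, 30 mm high, with an aluminium block 64 x 64 mm on it up to 75 mm, and a cross-shaped socket in the block's top. Origin mid-underside, z up; the cross runs along x and y. Slots 11 mm wide, 37 mm end to end, 45 mm deep. The key's pilot enters the middle at any angle, the splines only when turned to the slots within about 4 degrees.
- socket_mouth (a point): Centre of the cross-shaped socket at the level of the housing's top face (75 mm above the bench); axes as drive_housing. With the key fully home the key's lowest point lies 32 mm below here and key_grip 46 mm above.
- brake_plunger (a joint): Sprung brass brake plunger in the bottom of the socket, its top 22 mm below the mouth at rest. 0 m at rest, grows as the key presses it down; 0.010 m when the key's collar sits on the housing. It pushes back with 4 N at the start and 10 N with the key home, enough to lift a key that is let go.
- capped_housing: Fixed neighbour: the same round base and square block, but closed on top by a low round domed cap, 88 mm high. Not to be used. Origin in the middle of its underside.
- screwdriver: Loose screwdriver 200 mm long lying on the bench; leave it alone.
- grease_can: Loose closed aluminium can, 60 mm diameter, 85 mm tall, standing; leave it alone.
- sensor_bar: Loose black bar 45 x 150 x 12 mm lying flat; leave it alone.
There are look-alikes about, which are no part of the job. Leave any blue or turquoise look-alike of the release_key alone. What is shaped like the key_holder but blue is not meant.

How it is judged:
On the way:
1. the key is out of its holder (z of release_key in the frame of key_holder above 0.047 m and contact force between the fingers and release_key above 1 N), for 0.1 s.
At the end, for the whole second after the job is handed in: The key stands upright in the cross-shaped socket (axis within 4 mm, tilt below 0.1 rad, splines in the slots), collar within 3 mm of the housing's top and the sprung plunger pressed at least 7.5 mm, still and still gripped by its handle by the robot through the last second (value of joint brake_plunger above 0.0075 m and horizontal distance between release_key and socket_mouth below 0.004 m and z of release_key in the frame of socket_mouth below -0.029 m and angle between release_key's own z axis and vertical below 0.1 rad and (angle between the x axis of release_key and the x axis of drive_housing, either way round below 0.15 rad or angle between the x axis of release_key and the y axis of drive_housing, either way round below 0.15 rad) and contact force between the fingers and release_key above 2 N and distance between the grasp point and key_grip below 0.035 m and linear speed of release_key below 0.02 m/s); the arm keeps its last pose, push and grip.
It fails at once if a loose bystander was moved by more than 30 mm (distance of any of screwdriver, grease_can, sensor_bar from where it was at the start of the episode above 0.03 m).
It also fails if it takes over 38 s, if anything falls off the work surface, if the arm or the gripper's body presses on something with over 40 N, if the wrist force passes 120 N, or if a joint passes its speed limit or range.

ROBOT

A 6-joint arm with a two-finger parallel gripper is mounted at the origin on the work surface. World frame = base frame: x ahead of the robot, y to its left, z up, the work surface at z = 0. Lengths are in m, angles in rad, forces in N, time in s.
With the tool pointing down it reaches from about 0.35 to 0.775 m from the base axis. Payload 5.5 kg.
Tool frame: the origin (TCP) lies between the finger pads; the fingertips stand 14 mm ahead of it and the grasp point (between the pads) lies 5 mm behind it; z points along the fingers, y is the direction in which the jaws open and shut (so a half turn about z gives the same grasp; the last joint's range is limited). The gripper opens to 85 mm and grips with 20 to 120 N. Pads are 22 mm wide; open, the fingers measure 114 mm over their backs; the gripper's body (76 mm by 85 mm) begins 54 mm behind the grasp point. The pads swing forward as they close: fully open they stand 13 mm farther back than shut.
Start: joints at [-1.294, 0.313, 0.046, 1.304, 0, 1.431], TCP at [0.233, -0.526, 0.245] pointing down, gripper open.
Joint ranges: [-2.76, 2.76], [-0.86, 1.69], [-1.03, 1.26], [-2.2, 2.34], [-1.47, 1.5], [-3.14, 3.14]. Speed limits (rad/s): [2.57, 2.57, 3.14, 3.14, 3.14, 3.14].

INTERFACE

Orientations are given as a rotation vector (axis times angle).
In Python, from bench import readout, optics, sign_off gives the robot as it stands.
- The arm moves only by the tool jog_arm, never from a script. Its argument "motion" is text: rows parted by semicolons, each of 7 numbers parted by spaces: the turn, a rotation vector about the tool's x, y, z in degrees, then the shift along the tool's x, y, z in m, then the opening in per cent of the stroke, from 0 (shut) to 100 (fully open). A call has 1 to 12 rows; each row is the pose to reach, as a shift and turn from the pose commanded when the call began, along the tool's axes at that moment; what a row does not reach only later rows make up. A row lasts 1/12 s, in which the tool goes at most 41.7 mm and 7.16 degrees, less where a joint would pass 70% of its speed; a pose out of reach is approached as far as the arm can. A call with a gripper value outside its range is refused whole. The fingers move at their own pace and stop on an object; "force" is the grip in N (left out, the last holds). Time passes only in rows, so rows that repeat a pose let the fingers close. It gives the time, the measured TCP pose, the force and the opening at its end, in the units of the state.
- readout.read_state(): the state, without advancing time (a new reading comes with each control period).
- optics.grab_frame(name): name is "scene" or "side" or "wrist"; returns a dict with "pixels" (400x640x3 uint8, red, green, blue), "z_map" (400x640 float32, m along the optical axis (not along the pixel's ray), 0 where there is no reading), "K" (3x3 intrinsics, pixels), "dist" ([k1, k2, p1, p2, k3] as OpenCV has them; the pictures are not rectified), "pose" (4x4, takes a point from camera to world coordinates); the wrist camera has in their place "T_tool_cam" (4x4, takes a point from camera to tool coordinates, whose origin is the TCP and whose axes are the flange's). Camera axes: x right, y down, z forward; pixel columns grow to the right and rows downward; lengths in m; the calibration is good to about 2 mm. A picture is of the moment at which its call begins: read the wrist's pose just before it.
- sign_off(): hands the job in, once; it reports no verdict.
The state is a dict: "time": time; "joints": joint angles; "qvel": joint speeds; "joint_efforts": joint torques, N m; "tool_pos": TCP position; "eef_rot": TCP orientation; "contact_force": force on the tool from outside, world axes, zero at the start; "wrist_torque": the same for the moment, N m; "width": opening from 0.0 (shut) to 1.0 (fully open).
Only numpy, scipy, OpenCV 4.12 (cv2) and the standard library are available. Lean on these libraries where they do the work, as an engineer would, in place of code of your own. Each camera call takes 0.05 s, during which the arm holds its last target.

## Working session

There is one attempt and no reset: what is moved stays moved. The work goes in short steps, Python scripts to look and compute and a tool call to move; the robot and the scene stay as the last step left them, time stands still between calls to the robot, and variables do not carry over. Pictures are saved under pics/ and viewed, and the job is handed in when it is done.

Besides the shell and the picture viewer there is one more tool, called after "Request:" as name(argument=value, ...) on one line, values as JSON. jog_arm: Moves the arm, as the interface text tells. Its arguments: {"type":"object","properties":{"motion":{"type":"string"},"force":{"type":"number"}},"required":["motion"]}

```bash
mkdir -p pics; ls
python3 - <<'E'
from bench import readout, optics
import cv2
print(readout.read_state())
for n in ("scene","side","wrist"):
    f=optics.grab_frame(n)
    cv2.imwrite(f"pics/{n}0.png",f["pixels"][:,:,::-1])
    import pickle; pickle.dump(f,open(f"pics/{n}0.pkl","wb"))
    print(n,f["K"],f["dist"],f.get("pose",f.get("T_tool_cam")))
E
```

```text
pics
{'time': 0.0, 'joints': array([-1.29360363e+00,  3.14017938e-01,  4.49967052e-02,  1.30357126e+00,
       -2.36899415e-05,  1.43122376e+00]), 'qvel': array([-0.00028671, -0.00086487,  0.00070859, -0.00123353,  0.00095603,
       -0.00055978]), 'joint_efforts': array([-9.86464220e-04, -4.80626070e+01,  2.98534781e+01,  1.92180974e-02,
       -2.53077596e-04,  4.12499986e-06]), 'tool_pos': array([ 0.23263334, -0.52532961,  0.2444061 ]), 'eef_rot': array([-3.07187835e+00, -6.49555421e-01,  2.30980391e-04]), 'contact_force': array([-0.43143048,  0.58792751,  0.38521699]), 'wrist_torque': array([ 0.02344983, -0.00926089, -0.04674696]), 'width': 0.9992091154450908}
scene [[471.72852471   0.         322.89493602]
 [  0.         471.72852471 201.33525186]
 [  0.           0.           1.        ]] [-0.09754626  0.          0.          0.          0.        ] [[ 0.36256663  0.71938229 -0.5924817   1.26504303]
 [ 0.9318702  -0.27112121  0.2410627  -0.23200635]
 [ 0.01278188 -0.63951733 -0.76867042  0.86870804]
 [ 0.          0.          0.          1.        ]]
side [[475.18964567   0.         312.43778938]
 [  0.         475.18964567 195.83474756]
 [  0.           0.           1.        ]] [-0.1233029  0.         0.         0.         0.       ] [[-0.99528205 -0.07384774  0.0629298   0.59704706]
 [-0.09512322  0.6149427  -0.78281354  0.88259939]
 [ 0.01911079 -0.78510635 -0.61906607  0.75506693]
 [ 0.          0.          0.          1.        ]]
wrist [[342.57224538   0.         314.97566142]
 [  0.         342.57224538 202.04308247]
 [  0.           0.           1.        ]] [-0.03842504  0.          0.          0.          0.        ] [[ 2.80209761e-05 -9.62674161e-01 -2.70662998e-01  6.79222645e-02]
 [ 9.99999967e-01 -4.17306078e-05  2.51951517e-04 -9.19281272e-04]
 [-2.53842147e-04 -2.70662997e-01  9.62674129e-01 -1.29159454e-01]
 [ 0.00000000e+00  0.00000000e+00  0.00000000e+00  1.00000000e+00]]
```

View pics/scene0.png

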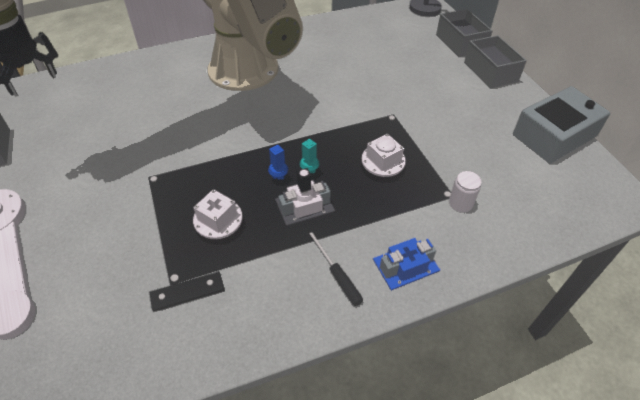

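View pics/side0.png

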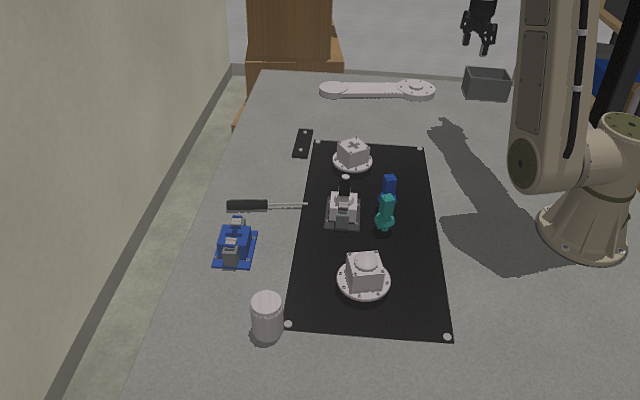

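View pics/wrist0.png

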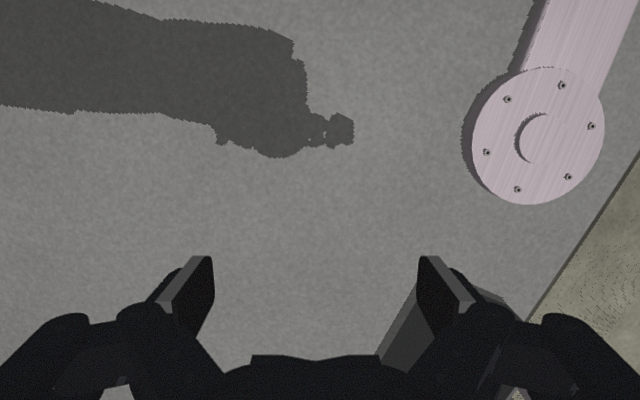

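The scene view shows the housing with the cross at about (217,212), the grey holder with the key at (305,195), blue and teal look-alike keys at (278,160) and (309,155), the capped housing at (384,155), and a blue holder at (408,260). The side view agrees. Next I zoom in and measure.

```bash
cat > h.py <<'E'
import numpy as np, cv2, pickle
def load(n): return pickle.load(open(f"pics/{n}.pkl","rb"))
def cloud(f,T=None):
    T=f["pose"] if T is None else T
    z=f["z_map"]; v,u=np.mgrid[:400,:640]
    p=cv2.undistortPoints(np.stack([u,v],-1).reshape(-1,1,2).astype(np.float64),f["K"],f["dist"]).reshape(400,640,2)
    P=np.dstack([p*z[...,None],z])
    W=P@T[:3,:3].T+T[:3,3]; W[z<=0]=np.nan
    return W
def ray(f,uv,h,T=None):
    T=f["pose"] if T is None else T
    p=cv2.undistortPoints(np.array(uv,float).reshape(-1,1,2),f["K"],f["dist"]).reshape(-1,2)
    d=np.c_[p,np.ones(len(p))]@T[:3,:3].T
    s=(h-T[2,3])/d[:,2]
    return T[:3,3]+d*s[:,None]
def toolT(st):
    R=cv2.Rodrigues(np.array(st["eef_rot"]))[0]; T=np.eye(4);T[:3,:3]=R;T[:3,3]=st["tool_pos"];return T
E
python3 - <<'E'
from h import *
for n,(u0,v0,u1,v1) in {"scene0":(180,130,440,290),"side0":(200,120,420,300)}.items():
    f=load(n); im=f["pixels"][v0:v1,u0:u1,::-1]
    im=cv2.resize(im,None,fx=3,fy=3,interpolation=cv2.INTER_CUBIC)
    cv2.imwrite(f"pics/{n}z.png",im)
    W=cloud(f)
    for name,uv in (dict(house=(217,207),holder=(305,205),keytop=(304,175),cap=(385,145),blue=(278,150),teal=(309,143),table=(250,350)) if n=="scene0" else dict(house=(353,145),keytop=(346,178),cap=(367,262),blue=(389,178),teal=(386,197))).items():
        print(n,name,W[uv[1],uv[0]].round(4))
E
```

```text
scene0 house [ 0.5652 -0.203   0.0493]
scene0 holder [ 0.6284 -0.0162  0.0482]
scene0 keytop [ 0.5989 -0.0067  0.1137]
scene0 cap [0.5506 0.2172 0.0867]
scene0 blue [ 0.4943 -0.0334  0.1038]
scene0 teal [0.4963 0.0424 0.1027]
scene0 table [ 8.909e-01 -2.242e-01 -3.000e-04]
side0 house [ 0.5787 -0.2186  0.0698]
side0 keytop [0.592  0.0042 0.1192]
side0 cap [0.54   0.2328 0.088 ]
side0 blue [ 0.4913 -0.0302  0.1034]
side0 teal [0.5005 0.0452 0.1049]
```

View pics/scene0z.png

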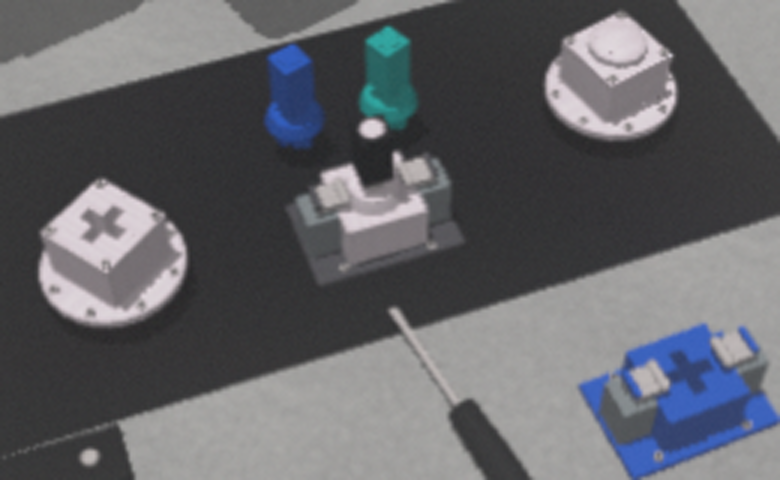

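View pics/side0z.png

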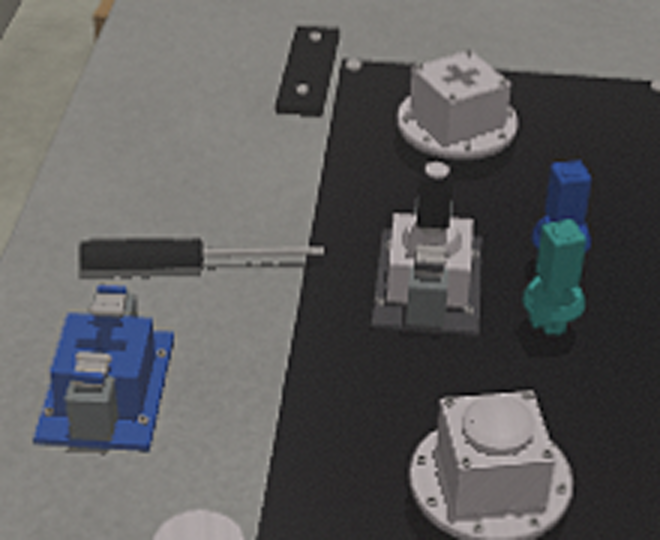

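Run:
```python
from h import *
for n in ("scene0","side0"):
    W=cloud(load(n)); x,y,z=W[...,0],W[...,1],W[...,2]
    def rep(nm,m):
        P=W[m][:,:2].astype(np.float32)
        r=cv2.minAreaRect(P*1000); print(n,nm,m.sum(),"mean",P.mean(0).round(4),"rect",np.round(r[0],1),np.round(r[1],1),round(r[2],1),"zmed",np.nanmedian(z[m]).round(4))
    nr=lambda cx,cy,r:(np.hypot(x-cx,y-cy)<r)
    rep("house",nr(.565,-.21,.07)&(z>.070)&(z<.082))
    rep("cap",nr(.545,.225,.07)&(z>.070)&(z<.079))
    rep("keytop",nr(.597,-.002,.03)&(z>.105)&(z<.125))
    rep("holder",nr(.6,-.004,.06)&(z>.040)&(z<.050))
    rep("detents",nr(.6,-.004,.07)&(z>.054)&(z<.064))
    rep("blue",nr(.49,-.032,.03)&(z>.09)&(z<.11))
    rep("teal",nr(.5,.043,.03)&(z>.09)&(z<.11))
```

```text
scene0 house 665 mean [ 0.5804 -0.2089] rect [ 578.2 -208.8] [68.3 66.1] 35.7 zmed 0.0752
scene0 cap 298 mean [0.5504 0.2175] rect [542.4 221.9] [67.7 67.1] 13.4 zmed 0.0758
scene0 keytop 147 mean [ 0.5971 -0.0083] rect [594.5  -7.6] [26.1 28.5] 88.4 zmed 0.115
scene0 holder 405 mean [ 0.606  -0.0101] rect [595.   -5.9] [114.6  67.8] 87.0 zmed 0.0453
scene0 detents 329 mean [ 0.5977 -0.0082] rect [596.7  -7.4] [98.9 37.6] 85.2 zmed 0.0578
scene0 blue 126 mean [ 0.4927 -0.0372] rect [489.4 -36.3] [27.4 26.8] 11.8 zmed 0.1016
scene0 teal 130 mean [0.5    0.0395] rect [497.   41.2] [30.  28.3] 17.4 zmed 0.1013
side0 house 358 mean [ 0.5787 -0.2046] rect [ 577.7 -209.1] [68.5 67.6] 35.3 zmed 0.0769
side0 cap 464 mean [0.5429 0.2332] rect [542.2 223.2] [65.4 68.4] 13.9 zmed 0.0763
side0 keytop 112 mean [ 0.5943 -0.0008] rect [594.5  -5.8] [23.4 29.1] 3.4 zmed 0.1163
side0 holder 331 mean [0.5938 0.0126] rect [594.1   0.8] [109.3  63.7] 89.7 zmed 0.0468
side0 detents 199 mean [0.5944 0.0147] rect [593.5  13. ] [40.3 64.9] 3.2 zmed 0.0591
side0 blue 133 mean [ 0.4888 -0.0318] rect [488.6 -34.4] [26.2 30.7] 15.2 zmed 0.1021
side0 teal 149 mean [0.4966 0.0464] rect [496.4  43.4] [26.7 29.1] 19.9 zmed 0.1028
```

```bash
cat >> h.py <<'E'
from scipy.spatial.transform import Rotation as Ro
def down(yaw_deg):
    # tool z down, tool x at yaw
    a=np.deg2rad(yaw_deg); x=np.array([np.cos(a),np.sin(a),0]); z=np.array([0,0,-1.]); y=np.cross(z,x)
    return np.c_[x,y,z]
def go(T,pos,yaw):
    R=T[:3,:3]; d=R.T@(np.array(pos)-T[:3,3]); rv=Ro.from_matrix(R.T@down(yaw)).as_rotvec(degrees=True)
    print("turn",rv.round(2),"shift",d.round(4),"rows",np.ceil(max(np.linalg.norm(rv)/7.16,np.linalg.norm(d)/.0417)))
E
python3 - <<'E'
from h import *
from bench import readout
s=readout.read_state(); T=toolT(s); print(T.round(4)); print("yaw",np.degrees(np.arctan2(T[1,0],T[0,0])))
for y in (35.5,-54.5,125.5): print(y); go(T,(.578,-.209,.20),y)
E
```

```text
[[ 9.144e-01  4.049e-01 -4.000e-04  2.327e-01]
 [ 4.049e-01 -9.144e-01  1.400e-03 -5.254e-01]
 [ 2.000e-04 -1.400e-03 -1.000e+00  2.446e-01]
 [ 0.000e+00  0.000e+00  0.000e+00  1.000e+00]]
yaw 23.882021709578257
35.5
turn [ -0.08  -0.02 -11.62] shift [ 0.4438 -0.1495  0.0449] rows 12.0
-54.5
turn [-8.000e-02  4.000e-02  7.838e+01] shift [ 0.4438 -0.1495  0.0449] rows 12.0
125.5
turn [-5.0000e-02 -8.0000e-02 -1.0162e+02] shift [ 0.4438 -0.1495  0.0449] rows 15.0
```

Request:
jog_arm(motion="0 0 -7 0.04 -0.013 0 100;0 0 -14 0.08 -0.027 0.004 100;0 0 -21 0.12 -0.04 0.008 100;0 0 -28 0.15 -0.052 0.012 100;0 0 -35 0.18 -0.062 0.016 100;0 0 -42 0.21 -0.072 0.02 100;0 0 -49 0.24 -0.082 0.024 100;0 0 -56 0.27 -0.092 0.028 100;0 0 -63 0.3 -0.102 0.032 100;0 0 -70 0.33 -0.112 0.036 100;0 0 -77 0.36 -0.122 0.04 100;0 0 -84 0.39 -0.132 0.045 100")

```text
time: 1.15
tool_pos: [0.5369, -0.2459, 0.2]
eef_rot: [-1.841, -2.545, 0.0]
contact_force: [0.0, -1.0, 0.3]
width: 0.996
```

Request:
jog_arm(motion="0 0 -7 -0.006 -0.02 0 100;0 0 -14 -0.012 -0.04 0 100;0 0 -17.6 -0.012 -0.055 0 100;0 0 -17.6 -0.012 -0.055 0 100;0 0 -17.6 -0.012 -0.055 0 100")

```text
time: 1.57
tool_pos: [0.4869, -0.2756, 0.2002]
eef_rot: [-1.442, -2.791, -0.001]
contact_force: [-0.4, -0.2, -0.1]
width: 0.997
```

```bash
cat > look.py <<'E'
import sys,pickle,cv2
from bench import readout, optics
from h import *
n=sys.argv[1]
s=readout.read_state(); f=optics.grab_frame("wrist"); f["pose"]=toolT(s)@f["T_tool_cam"]; f["state"]=s
pickle.dump(f,open(f"pics/{n}.pkl","wb")); cv2.imwrite(f"pics/{n}.png",f["pixels"][:,:,::-1])
T=toolT(s); print("t",s["time"],"pos",T[:3,3].round(4),"yaw",np.degrees(np.arctan2(T[1,0],T[0,0])).round(2),"zax",T[:3,2].round(4),"j",s["joints"].round(3),"F",s["contact_force"].round(2),"w",s["width"])
E
python3 look.py w1
```

```text
t 1.5667 pos [ 0.4869 -0.2756  0.2002] yaw 125.34 zax [-1.e-04  4.e-04 -1.e+00] j [-0.659  0.3   -0.083  1.188  0.     0.295] F [-0.43 -0.17 -0.1 ] w 0.996508812475215
```

View pics/w1.png

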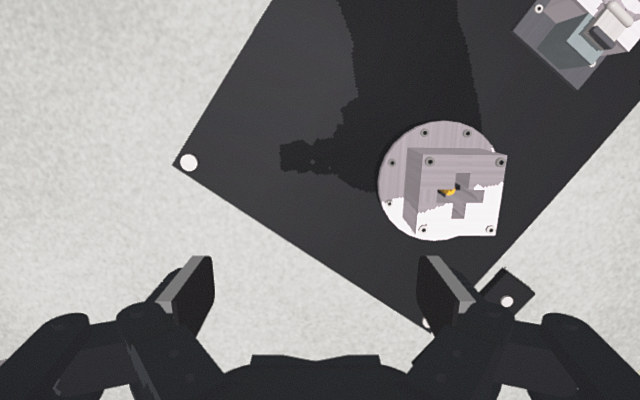

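The wrist view shows the housing, with the brass plunger visible inside the cross at about (460,195), block top corners near (407,150), (507,155), (497,236) and (413,238), and the key holder at the upper right. I sent the second shift the wrong way because the tool axes had turned, so the view is offset but usable.

Run:
```python
from h import *
f=load("w1"); im=f["pixels"][:,:,::-1]
c=cv2.resize(im[110:250,370:520],None,fx=5,fy=5,interpolation=cv2.INTER_CUBIC); cv2.imwrite("pics/w1z.png",c)
W=cloud(f); z=W[...,2]; m=(abs(z-.075)<.004)&(np.hypot(W[...,0]-.578,W[...,1]+.209)<.06)
r=cv2.minAreaRect((W[m][:,:2]*1000).astype(np.float32)); print(r,np.nanmedian(z[m]))
go(toolT(f["state"]),(.578,-.209,.2),125.3)
```

```text
((575.619140625, -208.52822875976562), (64.66873168945312, 64.09565734863281), 35.07780838012695) 0.07540695059773006
turn [ 0.01 -0.02  0.04] shift [0.0016 0.1128 0.0002] rows 3.0
```

View pics/w1z.png

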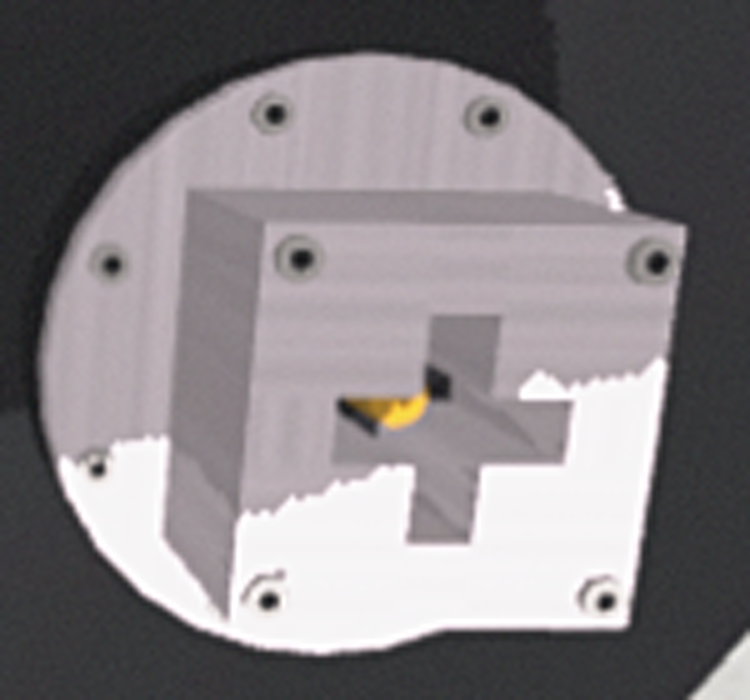

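Request:
jog_arm(motion="0 0 0 0.001 0.04 0 100;0 0 0 0.002 0.08 0 100;0 0 0 0.002 0.111 0 100;0 0 0 0.002 0.111 0 100;0 0 0 0.002 0.111 0 100")

```text
time: 2.03
tool_pos: [0.578, -0.208, 0.1997]
eef_rot: [-1.435, -2.794, 0.0]
contact_force: [-0.4, -0.2, 0.5]
width: 1.0
```

```bash
python3 look.py w2
python3 - <<'E'
from h import *
f=load("w2"); im=f["pixels"][:,:,::-1]
W=cloud(f); z=W[...,2]; m=(abs(z-.075)<.004)&(np.hypot(W[...,0]-.577,W[...,1]+.209)<.06)
r=cv2.minAreaRect((W[m][:,:2]*1000).astype(np.float32)); print(r,np.nanmedian(z[m]))
ys,xs=np.where(m); print(xs.min(),xs.max(),ys.min(),ys.max())
u0,v0=xs.min()-15,ys.min()-15
c=cv2.resize(im[v0:v0+150,u0:u0+150],None,fx=4,fy=4,interpolation=cv2.INTER_CUBIC); cv2.imwrite("pics/w2z.png",c); print(u0,v0)
go(toolT(f["state"]),(.5945,-.0065,.22),87)
E
```

```text
t 2.0333 pos [ 0.578  -0.208   0.1997] yaw 125.62 zax [-3.e-04  0.e+00 -1.e+00] j [-0.476  0.405  0.067  1.233 -0.     0.473] F [-0.36 -0.25  0.48] w 0.9998649375409998
((576.1878662109375, -208.94908142089844), (63.47288513183594, 64.82584381103516), 34.9573974609375) 0.07564920706845382
271 356 157 238
256 142
turn [-1.000e-02 -1.000e-02  3.862e+01] shift [ 0.1542  0.1308 -0.0203] rows 6.0
```

View pics/w2z.png

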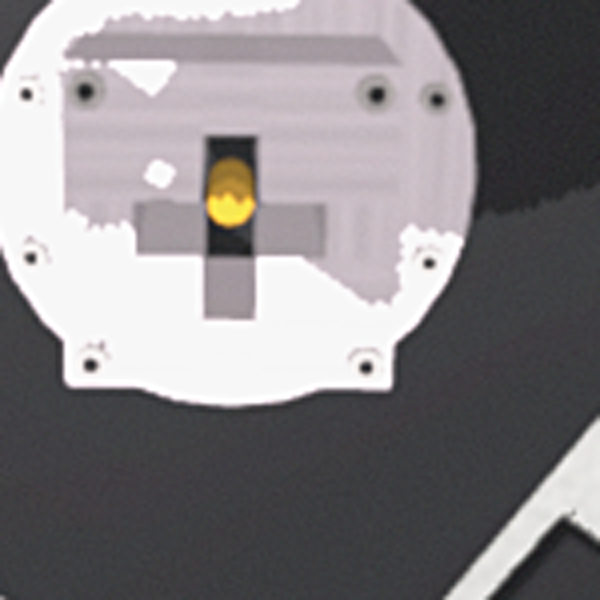

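Run:
```python
from h import *
f=load("w2"); T=toolT(f["state"])
d=np.array([[135,229],[326,229],[230.5,135],[230.5,320],[66,387],[393,387],[66,60],[400,63],
[85,92],[376,94],[366,367],[90,365]],float)
uv=(d+.5)/4-.5+[256,142]
P=ray(f,uv,.075); print((P[:,:2]*1000).round(1))
print("cross",P[:2].mean(0)*1000,P[2:4].mean(0)*1000,"screws",P[8:12].mean(0)*1000)
a=P[1]-P[0]; b=P[2]-P[3]; s=P[9]-P[8]; s2=P[10]-P[11]
for q in (a,b,s,s2): print(np.linalg.norm(q)*1000,np.degrees(np.arctan2(q[1],q[0])))
c=P[:4].mean(0); print("tool offset of mouth",(T[:3,:3].T@(c-T[:3,3])*1000).round(2))
```

```text
[[ 561.2 -219.1]
 [ 591.  -197.8]
 [ 565.4 -193.5]
 [ 586.8 -223.4]
 [ 568.4 -253.9]
 [ 621.2 -216.1]
 [ 532.4 -199.8]
 [ 583.1 -164.1]
 [ 538.6 -202.7]
 [ 583.  -171.3]
 [ 614.3 -215.8]
 [ 569.7 -247.3]]
cross [ 576.10150713 -208.45142149   75.        ] [ 576.13078748 -208.48845485   75.        ] screws [ 576.397363   -209.28718532   75.        ]
36.659230309759806 35.64369698609266
36.76574332977138 125.54550413512128
54.3847668920722 35.236254653623405
54.52398837145503 35.21274042417767
tool offset of mouth [  0.68  -1.78 124.71]
```

Request:
jog_arm(motion="0 0 7 0.026 0.022 -0.02 100;0 0 14 0.052 0.044 -0.02 100;0 0 21 0.078 0.066 -0.02 100;0 0 28 0.104 0.088 -0.02 100;0 0 35 0.13 0.11 -0.02 100;0 0 38.6 0.154 0.131 -0.02 100;0 0 38.6 0.154 0.131 -0.02 100;0 0 38.6 0.154 0.131 -0.02 100")

```text
time: 2.75
tool_pos: [0.5933, -0.0073, 0.2205]
eef_rot: [2.279, 2.162, -0.001]
contact_force: [0.3, -0.2, 0.2]
width: 0.999
```

```bash
python3 look.py w3
```

```text
t 2.75 pos [ 0.5933 -0.0073  0.2205] yaw 87.0 zax [-0.e+00 -4.e-04 -1.e+00] j [-0.147  0.357  0.047  1.261 -0.     1.476] F [ 0.28 -0.2   0.23] w 0.9993796726271866
```

View pics/w3.png

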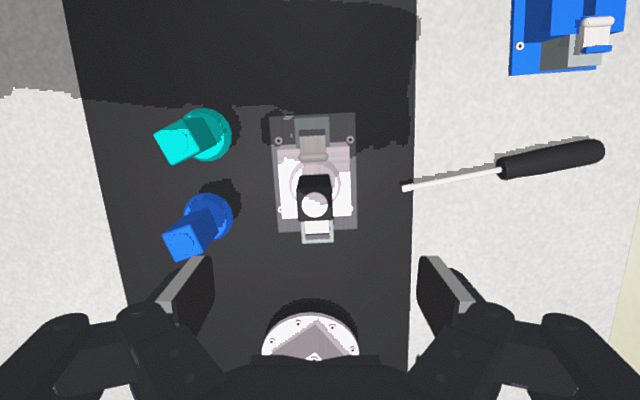

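The key's white cap is at (314,204), its black handle at (315,190), in the grey holder with the detents above and below in the picture. The blue and teal keys are to the left, and the left finger clears them.

Run:
```python
from h import *
f=load("w3"); im=f["pixels"][:,:,::-1]
c=cv2.resize(im[100:250,240:390],None,fx=5,fy=5,interpolation=cv2.INTER_CUBIC); cv2.imwrite("pics/w3z.png",c)
W=cloud(f); z=W[...,2]
for lo,hi in ((.040,.049),(.055,.063),(.11,.12),(.105,.125)):
    m=(z>lo)&(z<hi)&(np.hypot(W[...,0]-.594,W[...,1]+.006)<.07)
    r=cv2.minAreaRect((W[m][:,:2]*1000).astype(np.float32)); print(lo,m.sum(),r,np.nanmedian(z[m]))
```

```text
0.04 2863 ((591.4559326171875, -6.144611358642578), (116.77767944335938, 63.95664596557617), 89.33100891113281) 0.04570417485481343
0.055 1937 ((591.2684326171875, -5.950222015380859), (41.13997268676758, 97.71363067626953), 0.04472190514206886) 0.05759537434878875
0.11 1290 ((591.5520629882812, -5.720823287963867), (26.013582229614258, 25.977619171142578), 89.4596176147461) 0.11583480967666694
0.105 1346 ((591.5425415039062, -5.680908203125), (26.091474533081055, 25.980627059936523), 89.66887664794922) 0.11579499858050335
```

View pics/w3z.png

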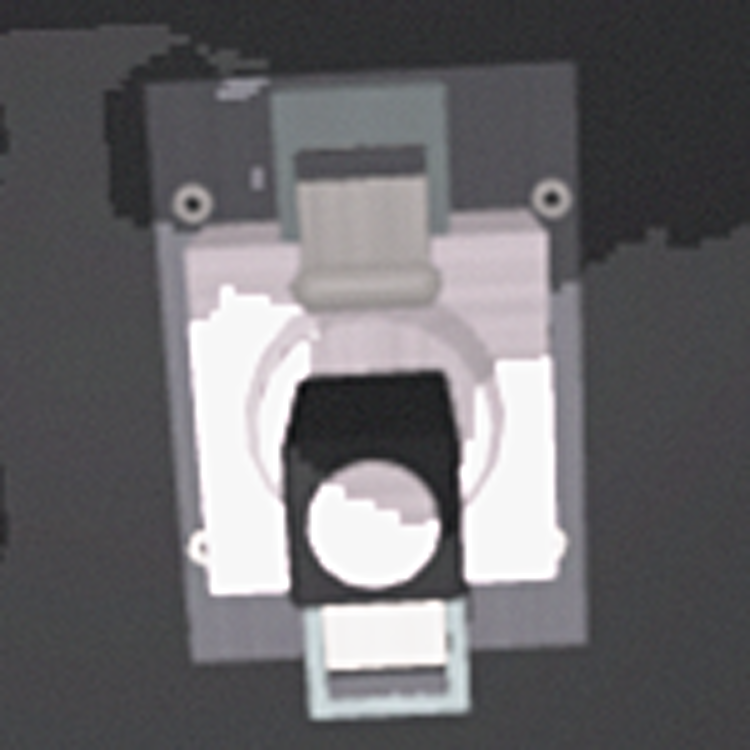

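Run:
```python
from h import *
f=load("w3"); go(toolT(f["state"]),(.593,-.006,.088),89.7)
```

```text
turn [-0.    0.02 -2.7 ] shift [ 0.0014 -0.0004  0.1325] rows 4.0
```

Request:
jog_arm(motion="0 0 -2.7 0.001 0 0.03 75;0 0 -2.7 0.001 0 0.06 75;0 0 -2.7 0.001 0 0.09 75;0 0 -2.7 0.001 0 0.112 75;0 0 -2.7 0.001 0 0.125 75;0 0 -2.7 0.001 0 0.132 75;0 0 -2.7 0.001 0 0.132 75;0 0 -2.7 0.001 0 0.132 75")

```text
time: 3.47
tool_pos: [0.594, -0.0084, 0.0887]
eef_rot: [2.231, 2.211, -0.0]
contact_force: [-0.2, -0.6, 1.1]
width: 0.744
```

```bash
python3 look.py w4
```

```text
t 3.4667 pos [ 0.594  -0.0084  0.0887] yaw 89.48 zax [ 2.e-04 -2.e-04 -1.e+00] j [-0.149  0.439 -0.167  0.965 -0.     1.431] F [-0.19 -0.63  1.11] w 0.7444754031365747
```

View pics/w4.png

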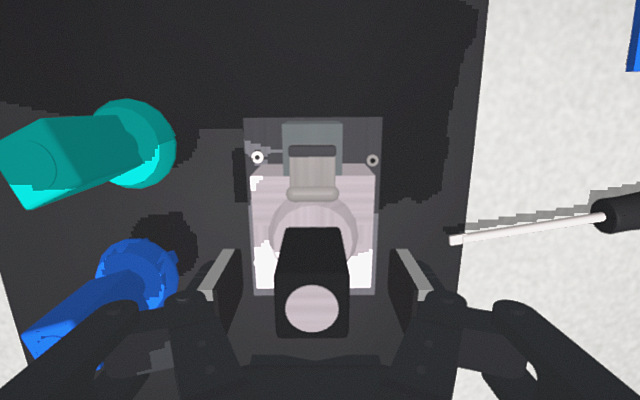

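The black handle is between the open fingers: cap centre at about (312,309), finger inner edges at about (235,250) and (397,250), a nearly symmetric gap.

Run:
```python
from h import *
f=load("w4"); im=f["pixels"]
W=cloud(f); z=W[...,2]; T=toolT(f["state"])
m=(z>.11)&(z<.119)&(np.hypot(W[...,0]-.594,W[...,1]+.006)<.03)
r=cv2.minAreaRect((W[m][:,:2]*1000).astype(np.float32)); print(m.sum(),r)
c=np.array([r[0][0]/1000,r[0][1]/1000,.115]); print("key in tool",(T[:3,:3].T@(c-T[:3,3])*1000).round(2))
# fingers in tool frame: points with depth along row 250..290
Pt=(W-T[:3,3])@T[:3,:3]
for v in (255,265,275,285):
    row=Pt[v]; ok=(abs(row[:,2])<.035)&(abs(row[:,1])<.06)&(abs(row[:,1])>.02)
    us=np.where(ok)[0]; L=us[us<316]; R=us[us>316]
    if len(L) and len(R): print(v,L.max(),R.min(),row[L.max()].round(4),row[R.min()].round(4), "mid y",(row[L.max()][1]+row[R.min()][1])/2)
```

```text
5317 ((592.06298828125, -5.2291059494018555), (27.397302627563477, 25.88385581970215), 89.72642517089844)
key in tool [  3.11  -1.98 -26.32]
255 277 389 [-0.004  -0.0202  0.0311] [0.0074 0.031  0.0061] mid y 0.005413575916595739
265 242 388 [ 0.0024 -0.0326  0.0066] [0.0024 0.031  0.0067] mid y -0.0008165778704925918
275 242 388 [-0.0023 -0.0328  0.0062] [-0.002   0.0311  0.0058] mid y -0.0008680093905092581
285 243 387 [-0.0075 -0.0328  0.0069] [-0.0076  0.0312  0.0071] mid y -0.0008035485054960524
```

Request:
jog_arm(motion="0 0 -0.2 0.0025 -0.001 0.001 75;0 0 -0.2 0.0025 -0.001 0.001 60;0 0 -0.2 0.0025 -0.001 0.001 40;0 0 -0.2 0.0025 -0.001 0.001 15;0 0 -0.2 0.0025 -0.001 0.001 10;0 0 -0.2 0.0025 -0.001 0.001 10;0 0 -0.2 0.0025 -0.001 0.001 10;0 0 -0.2 0.0025 -0.001 0.001 10;0 0 -0.2 0.0025 -0.001 0.001 10;0 0 -0.2 0.0025 -0.001 0.001 10", force=80)

```text
time: 4.35
tool_pos: [0.5934, -0.0045, 0.088]
eef_rot: [2.225, 2.217, 0.001]
contact_force: [-0.2, 1.2, 5.4]
width: 0.295
```

```bash
python3 look.py w5
```

```text
t 4.35 pos [ 0.5934 -0.0045  0.088 ] yaw 89.79 zax [ 1.3e-03 -1.0e-04 -1.0e+00] j [-0.143  0.437 -0.171  0.962  0.     1.432] F [-0.24  1.23  5.38] w 0.2947393641276084
```

View pics/w5.png

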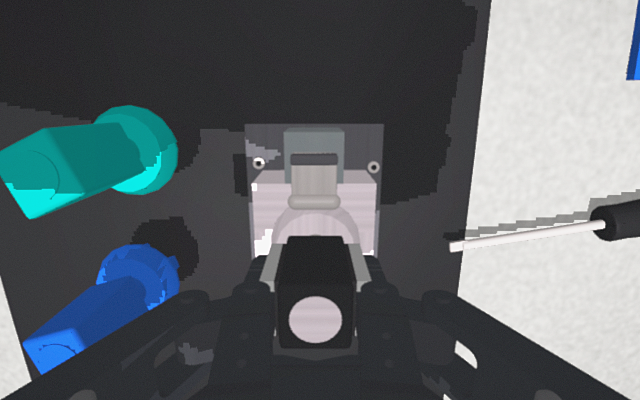

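The key is gripped, opening 0.295 (about 25 mm), with the cap at (315,319) centred between the fingers and only small side forces. Lifting straight up.

Request:
jog_arm(motion="0 0 0 0 0 -0.005 10;0 0 0 0 0 -0.010 10;0 0 0 0 0 -0.016 10;0 0 0 0 0 -0.022 10;0 0 0 0 0 -0.03 10;0 0 0 0 0 -0.04 10;0 0 0 0 0 -0.05 10;0 0 0 0 0 -0.06 10;0 0 0 0 0 -0.07 10;0 0 0 0 0 -0.08 10;0 0 0 0 0 -0.08 10;0 0 0 0 0 -0.08 10")

```text
time: 5.4
tool_pos: [0.5935, -0.0046, 0.1682]
eef_rot: [2.225, 2.216, 0.002]
contact_force: [-0.5, -0.8, -1.8]
width: 0.294
```

```bash
python3 look.py w6
python3 - <<'E'
from bench import optics
import cv2,pickle
for n in ("scene","side"):
    f=optics.grab_frame(n); pickle.dump(f,open(f"pics/{n}1.pkl","wb")); cv2.imwrite(f"pics/{n}1.png",f["pixels"][:,:,::-1])
a=cv2.imread("pics/side1.png")[100:260,260:460]; b=cv2.imread("pics/scene1.png")[100:260,200:400]
cv2.imwrite("pics/lift.png",cv2.resize(cv2.hconcat([a,b]),None,fx=2,fy=2,interpolation=cv2.INTER_CUBIC))
E
```

```text
t 5.4 pos [ 0.5935 -0.0046  0.1682] yaw 89.78 zax [ 1.8e-03 -3.0e-04 -1.0e+00] j [-0.143  0.379 -0.051  1.139 -0.     1.432] F [-0.54 -0.78 -1.8 ] w 0.2942120341103587
```

View pics/lift.png

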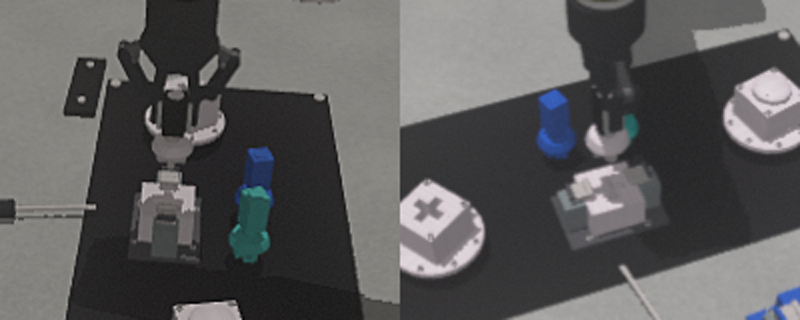

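View pics/w6.png

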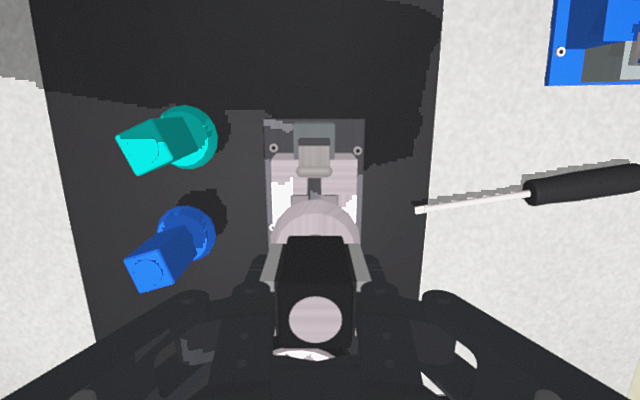

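The key is clear of the holder, hanging in the fingers, and both look-alikes are still in place. Next: where the key sits in the hand.

Run:
```python
from h import *
for n in ("w5","w6"):
    f=load(n); W=cloud(f); T=toolT(f["state"]); Pt=(W-T[:3,3])@T[:3,:3]
    # handle top
    z=Pt[...,2]; m=(z<-.018)&(z>-.035)&(np.hypot(Pt[...,0],Pt[...,1])<.025)
    m=cv2.morphologyEx(m.astype(np.uint8),cv2.MORPH_OPEN,np.ones((3,3)))>0
    r=cv2.minAreaRect((Pt[m][:,:2]*1000).astype(np.float32)); print(n,"top z",np.median(z[m]),m.sum(),r)
    # cap circle by image
    g=f["pixels"].astype(int).sum(2); mm=((g>330)&m).astype(np.uint8)
    cs,_=cv2.findContours(mm,cv2.RETR_EXTERNAL,cv2.CHAIN_APPROX_NONE); c=max(cs,key=cv2.contourArea); e=cv2.fitEllipse(c); print("ellipse",e)
    Tc=f["T_tool_cam"]; p=ray(f,[e[0]],(T[:3,3]+T[:3,:3]@[0,0,np.median(z[m])])[2]); print("cap in tool",((p-T[:3,3])@T[:3,:3]*1000).round(2))
    for v in (262,275,290):
        row=z[v]; ok=(abs(z[v])<.03)&(abs(Pt[v][:,1])<.03)
        print(v,np.where(ok)[0][[0,-1]] if ok.any() else None, [Pt[v][u].round(4) for u in np.where(ok)[0][[0,-1]]] if ok.any() else None)
```

```text
w5 top z -0.027517274712278515 7234 ((0.4041433334350586, -0.0063800811767578125), (42.09810256958008, 29.084007263183594), 89.691650390625)
ellipse ((314.95684814453125, 319.1695861816406), (46.061737060546875, 52.550010681152344), 89.00048065185547)
cap in tool [[ -1.24  -0.79 -27.52]]
262 [252 378] [array([ 0.0074, -0.0267, -0.0008]), array([ 0.0078,  0.0249, -0.0016])]
275 [246 384] [array([ 0.0075, -0.0269, -0.0124]), array([ 0.0083,  0.025 , -0.0138])]
290 [271 359] [array([ 0.0082, -0.0159, -0.0244]), array([ 0.0078,  0.0144, -0.0237])]
w6 top z -0.027497000719680916 7255 ((0.4255495071411133, 0.0701904296875), (42.601322174072266, 28.953563690185547), 89.90210723876953)
ellipse ((315.0012512207031, 319.155029296875), (45.900142669677734, 52.590492248535156), 89.56745147705078)
cap in tool [[ -1.25  -0.78 -27.5 ]]
262 [252 378] [array([ 0.0077, -0.0265, -0.0016]), array([ 0.0079,  0.0249, -0.0017])]
275 [246 384] [array([ 0.0074, -0.0269, -0.0122]), array([ 0.0079,  0.0252, -0.0129])]
290 [271 359] [array([ 0.008 , -0.0159, -0.0241]), array([ 0.0076,  0.0145, -0.0234])]
```

Run:
```python
from h import *
f=load("w6"); go(toolT(f["state"]),(.5765,-.2067,.1685),125.4)
```

```text
turn [  0.1    0.05 -35.62] shift [-2.021e-01 -1.620e-02 -2.000e-04] rows 5.0
```

Request:
jog_arm(motion="0 0 -4 -0.02 -0.0016 -0.003 10;0 0 -8 -0.045 -0.0036 -0.003 10;0 0 -13 -0.075 -0.006 -0.003 10;0 0 -18 -0.105 -0.008 -0.003 10;0 0 -23 -0.135 -0.011 -0.003 10;0 0 -28 -0.16 -0.013 -0.003 10;0 0 -32 -0.18 -0.0145 -0.002 10;0 0 -35 -0.195 -0.0155 -0.001 10;0.1 0.05 -35.6 -0.202 -0.0162 0 10;0.1 0.05 -35.6 -0.202 -0.0162 0 10;0.1 0.05 -35.6 -0.202 -0.0162 0 10;0.1 0.05 -35.6 -0.202 -0.0162 0 10")

```text
time: 6.55
tool_pos: [0.5758, -0.2054, 0.167]
eef_rot: [-1.44, -2.789, 0.0]
contact_force: [0.2, -0.5, -0.9]
width: 0.296
```

```bash
cat > look3.py <<'E'
import sys,pickle,cv2
from bench import optics
n=sys.argv[1]; out=[]
for k,(u,v) in (("side",(300,80)),("scene",(160,140))):
    f=optics.grab_frame(k); pickle.dump(f,open(f"pics/{k}{n}.pkl","wb"))
    out.append(f["pixels"][v:v+120,u:u+100,::-1])
cv2.imwrite(f"pics/both{n}.png",cv2.resize(cv2.hconcat(out),None,fx=4,fy=4,interpolation=cv2.INTER_CUBIC))
E
python3 look.py w7; python3 look3.py 2
```

```text
t 6.55 pos [ 0.5758 -0.2054  0.167 ] yaw 125.38 zax [-0.0025  0.001  -1.    ] j [-0.474  0.417  0.003  1.16  -0.     0.48 ] F [ 0.21 -0.51 -0.91] w 0.2960635392606523
```

View pics/both2.png

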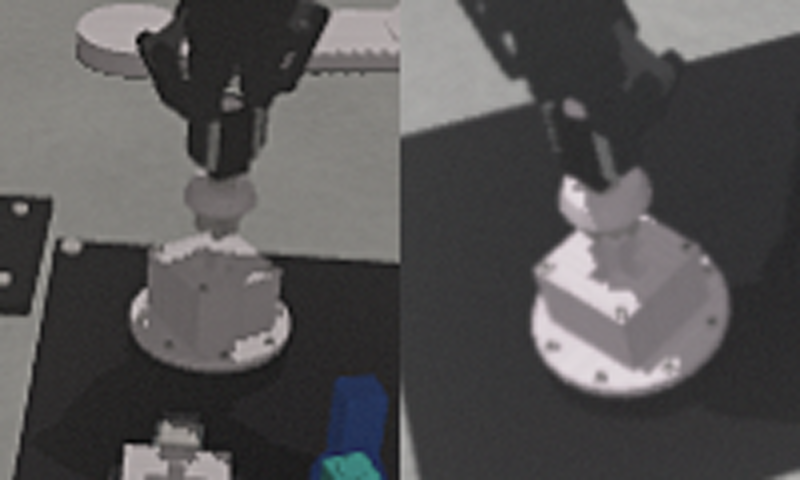

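View pics/w7.png

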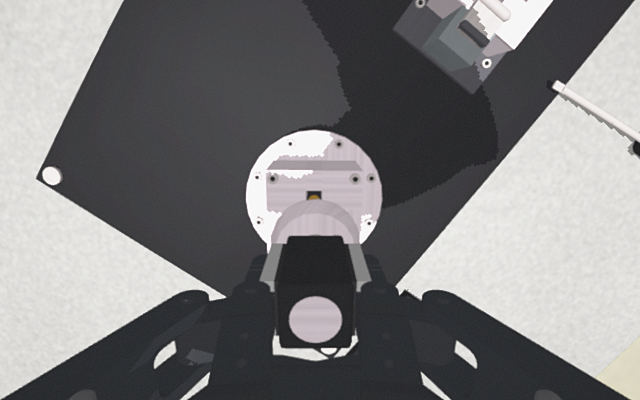

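The wrist view shows the far arm of the cross slot at (314,196), just in front of the collar, which lines up with it. I measure slot and collar in the same picture.

Run:
```python
from h import *
f=load("w7"); im=f["pixels"][:,:,::-1]
c=cv2.resize(im[150:260,255:375],None,fx=6,fy=6,interpolation=cv2.INTER_CUBIC); cv2.imwrite("pics/w7z.png",c)
```

View pics/w7z.png

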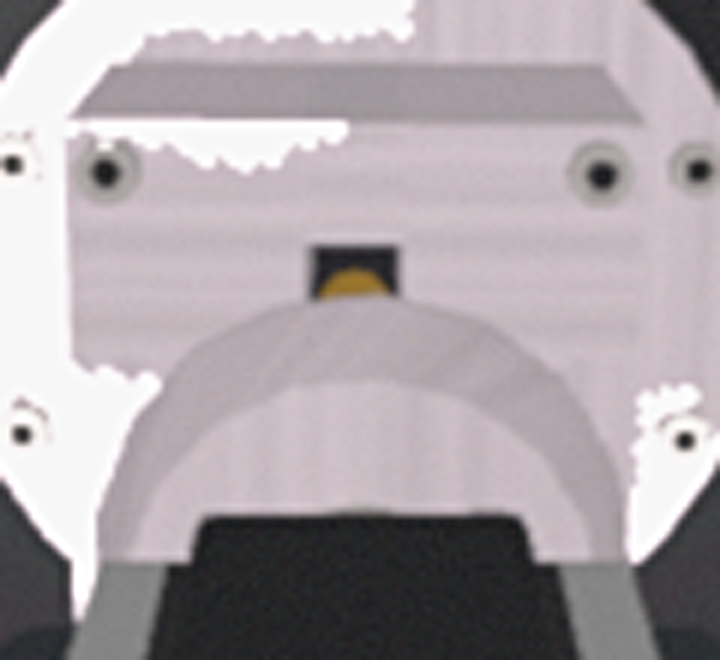

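Run:
```python
from h import *
f=load("w7"); T=toolT(f["state"]); Z=T[2,3]
def tool(d,zt):
    uv=(np.array(d,float)+.5)/6-.5+[255,150]
    p=cv2.undistortPoints(uv.reshape(-1,1,2),f["K"],f["dist"]).reshape(-1,2)
    C=f["T_tool_cam"]; r=np.c_[p,np.ones(len(p))]@C[:3,:3].T; s=(zt-C[2,3])/r[:,2]
    return (C[:3,3]+r*s[:,None])*1000
def circ(P):
    A=np.c_[P[:,:2],np.ones(len(P))]; b=(P[:,:2]**2).sum(1); s=np.linalg.lstsq(A,b,rcond=None)[0]; return s[0]/2,s[1]/2,np.sqrt(s[2]+(s[0]**2+s[1]**2)/4)
out=[(98,540),(110,480),(135,422),(175,365),(225,325),(290,300),(362,293),(430,300),(500,325),(560,372),(600,430),(622,500),(627,545)]
inn=[(140,530),(165,485),(205,440),(270,395),(362,379),(450,393),(520,430),(565,480),(590,540)]
print("outer",circ(tool(out,.0425))); print("inner",circ(tool(inn,.0305)))
sl=tool([(310.5,250),(399,250),(354.7,246)],Z-.0752); print("slot",sl.round(2), sl[:2].mean(0))
sc=tool([(105,172),(602,175)],Z-.0752); print("screws",sc.round(2),sc.mean(0))
```

```text
outer (np.float64(-0.22312202396532968), np.float64(-0.2461807577141144), np.float64(23.53572939941716))
inner (np.float64(-0.4243987520769476), np.float64(-0.09301512576922732), np.float64(19.629810445934883))
slot [[14.83 -6.16 91.79]
 [14.83  3.64 91.79]
 [15.29 -1.27 91.79]] [14.83118298 -1.26100492 91.79447344]
screws [[ 23.63 -28.63  91.79]
 [ 23.31  25.85  91.79]] [23.46706441 -1.3896879  91.79447344]
```

Request:
jog_arm(motion="0 0 0 -0.0015 -0.0006 0.004 10;0 0 0 -0.003 -0.0012 0.008 10;0 0 0 -0.003 -0.0012 0.012 10;0 0 0 -0.003 -0.0012 0.0135 10;0 0 0 -0.003 -0.0012 0.0135 10;0 0 0 -0.003 -0.0012 0.0135 10")

```text
time: 7.2
tool_pos: [0.5765, -0.2095, 0.1535]
eef_rot: [-1.44, -2.789, 0.001]
contact_force: [0.1, -0.0, -1.5]
width: 0.291
```

```bash
python3 look.py w8; python3 look3.py 3
python3 - <<'E'
from h import *
f=load("w8"); im=f["pixels"][:,:,::-1]
c=cv2.resize(im[150:260,255:375],None,fx=6,fy=6,interpolation=cv2.INTER_CUBIC); cv2.imwrite("pics/w8z.png",c)
E
```

```text
t 7.2 pos [ 0.5765 -0.2095  0.1535] yaw 125.38 zax [-2.4e-03  5.0e-04 -1.0e+00] j [-4.790e-01  4.280e-01 -1.400e-02  1.132e+00 -1.000e-03  4.740e-01] F [ 0.1  -0.03 -1.5 ] w 0.2912651255878884
```

View pics/w8z.png

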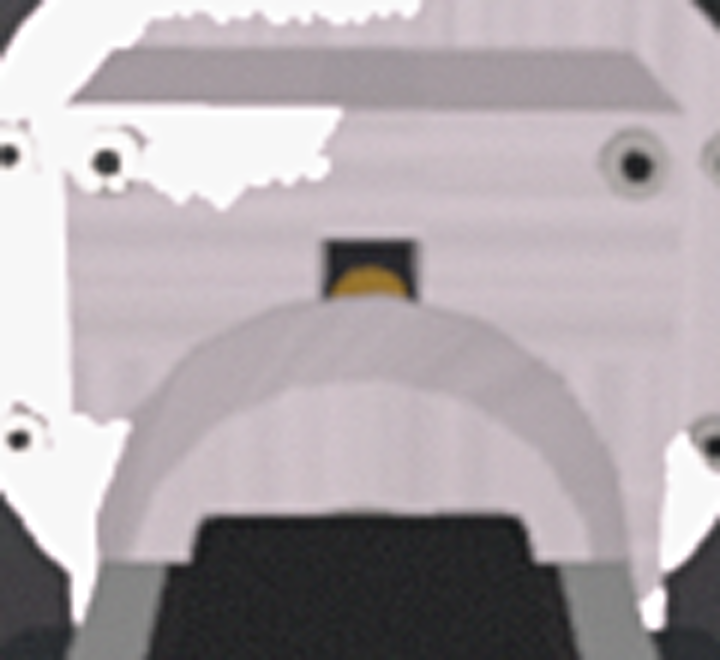

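View pics/both3.png

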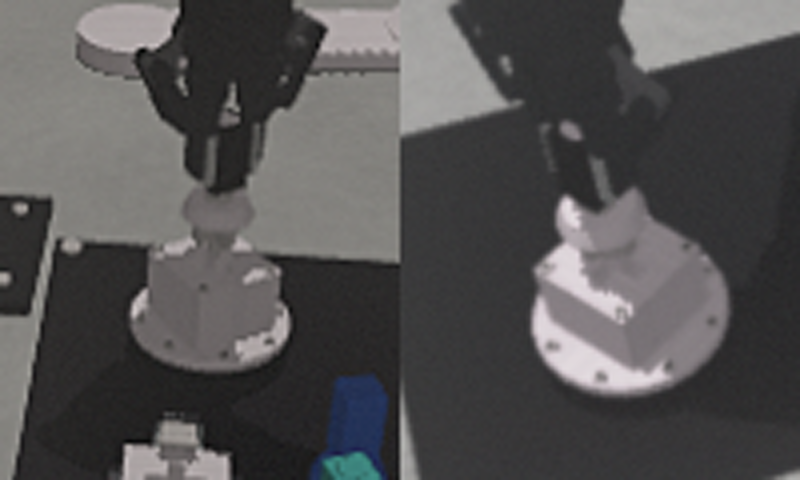

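Run:
```python
from h import *
f=load("w8"); T=toolT(f["state"]); Z=T[2,3]
def tool(d,zt):
    uv=(np.array(d,float)+.5)/6-.5+[255,150]
    p=cv2.undistortPoints(uv.reshape(-1,1,2),f["K"],f["dist"]).reshape(-1,2)
    C=f["T_tool_cam"]; r=np.c_[p,np.ones(len(p))]@C[:3,:3].T; s=(zt-C[2,3])/r[:,2]
    return (C[:3,3]+r*s[:,None])*1000
sl=tool([(324,250),(417,250),(370,240)],Z-.0752); print("slot",sl.round(2), sl[:2].mean(0), "ctr x",sl[2,0]-18.4)
sc=tool([(105,161),(637,164)],Z-.0752); print("screws",sc.round(2),sc.mean(0))
for n in ("scene3","side3"):
    g=load(n); W=cloud(g); z=W[...,2]
    m=(abs(z-.0752)<.004)&(np.hypot(W[...,0]-.577,W[...,1]+.209)<.06)
    r=cv2.minAreaRect((W[m][:,:2]*1000).astype(np.float32)); print(n,"block",r)
    # collar band: z 112..120 (collar underside at T z - .0425)
    zc=Z-.0425
    m=(z>zc+.001)&(z<zc+.011)&(np.hypot(W[...,0]-.577,W[...,1]+.209)<.035)
    P=W[m]; print(len(P),np.median(P,0).round(4))
    from scipy.optimize import least_squares
    rr=lambda z_:.024-(z_-zc)/.012*.004
    s=least_squares(lambda c:np.hypot(P[:,0]-c[0],P[:,1]-c[1])-rr(P[:,2]),[.577,-.209],loss="soft_l1",f_scale=.002).x
    print(n,"collar ctr",(s*1000).round(2))
```

```text
slot [[18.15 -4.39 78.29]
 [18.16  5.27 78.29]
 [19.22  0.39 78.29]] [18.15631063  0.44245449 78.29290747] ctr x 0.8242880443093128
screws [[ 27.57 -26.85  78.29]
 [ 27.27  27.82  78.29]] [27.41780623  0.4867284  78.29290747]
scene3 block ((578.3807373046875, -208.48733520507812), (66.93252563476562, 67.42854309082031), 33.95476531982422)
131 [ 0.5945 -0.2126  0.1182]
scene3 collar ctr [ 578.19 -210.98]
side3 block ((577.1709594726562, -209.89581298828125), (71.02943420410156, 68.32974243164062), 32.98088073730469)
77 [ 0.5785 -0.1944  0.1182]
side3 collar ctr [ 578.09 -209.78]
```

Request:
jog_arm(motion="0 0 0 0.0006 0.0004 0 10;0 0 0 0.0006 0.0004 0.003 10;0 0 0 0.0006 0.0004 0.006 10;0 0 0 0.0006 0.0004 0.009 10;0 0 0 0.0006 0.0004 0.012 10;0 0 0 0.0006 0.0004 0.012 10;0 0 0 0.0006 0.0004 0.012 10")

```text
time: 7.93
tool_pos: [0.5763, -0.2087, 0.1414]
eef_rot: [-1.44, -2.789, 0.001]
contact_force: [0.0, 0.6, -1.3]
width: 0.296
```

```bash
python3 look.py w9
python3 - <<'E'
from h import *
f=load("w9"); im=f["pixels"][:,:,::-1]
c=cv2.resize(im[150:260,255:375],None,fx=5,fy=5,interpolation=cv2.INTER_CUBIC); cv2.imwrite("pics/w9z.png",c)
E
```

```text
t 7.9333 pos [ 0.5763 -0.2087  0.1414] yaw 125.38 zax [-2.6e-03  6.0e-04 -1.0e+00] j [-4.780e-01  4.350e-01 -3.400e-02  1.105e+00 -1.000e-03  4.750e-01] F [ 0.05  0.6  -1.33] w 0.2958346954613505
```

View pics/w9z.png

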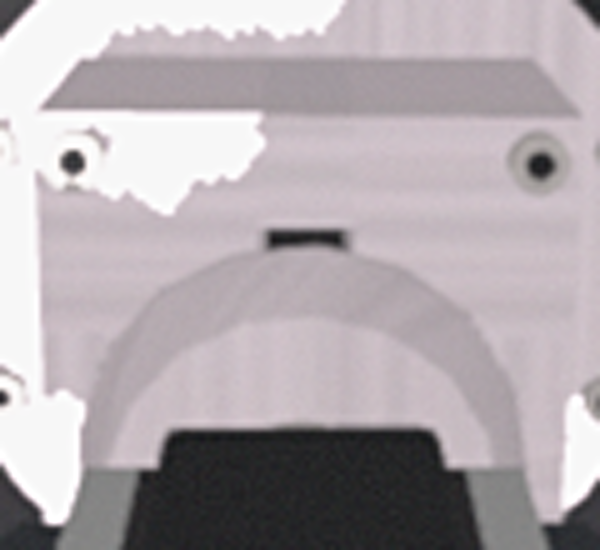

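The pilot is about 8 mm inside the mouth with no side force, and slot (centre column 307) and collar (303) agree to about half a millimetre. Continuing down.

Request:
jog_arm(motion="0 0 0 0.0001 0.0003 0.002 10;0 0 0 0.0001 0.0003 0.004 10;0 0 0 0.0001 0.0003 0.006 10;0 0 0 0.0001 0.0003 0.008 10;0 0 0 0.0001 0.0003 0.010 10;0 0 0 0.0001 0.0003 0.010 10;0 0 0 0.0001 0.0003 0.010 10")

```text
time: 8.57
tool_pos: [0.5767, -0.2086, 0.1316]
eef_rot: [-1.44, -2.79, 0.001]
contact_force: [-0.2, -0.1, -1.8]
width: 0.29
```

Request:
jog_arm(motion="0 0 0 0 0 0.002 10;0 0 0 0 0 0.004 10;0 0 0 0 0 0.006 10;0 0 0 0 0 0.008 10;0 0 0 0 0 0.010 10;0 0 0 0 0 0.012 10;0 0 0 0 0 0.014 10;0 0 0 0 0 0.0155 10;0 0 0 0 0 0.0155 10;0 0 0 0 0 0.0155 10")

```text
time: 9.4
tool_pos: [0.577, -0.2087, 0.1181]
eef_rot: [1.441, 2.791, -0.001]
contact_force: [-2.2, 1.6, 10.9]
width: 0.291
```

```bash
python3 look.py w10; python3 look3.py 4
```

```text
t 9.4 pos [ 0.577  -0.2087  0.1181] yaw 125.38 zax [-3.e-04 -6.e-04 -1.e+00] j [-4.78e-01  4.50e-01 -7.10e-02  1.05e+00 -1.00e-03  4.76e-01] F [-2.25  1.57 10.92] w 0.2905298753785998
```

View pics/both4.png

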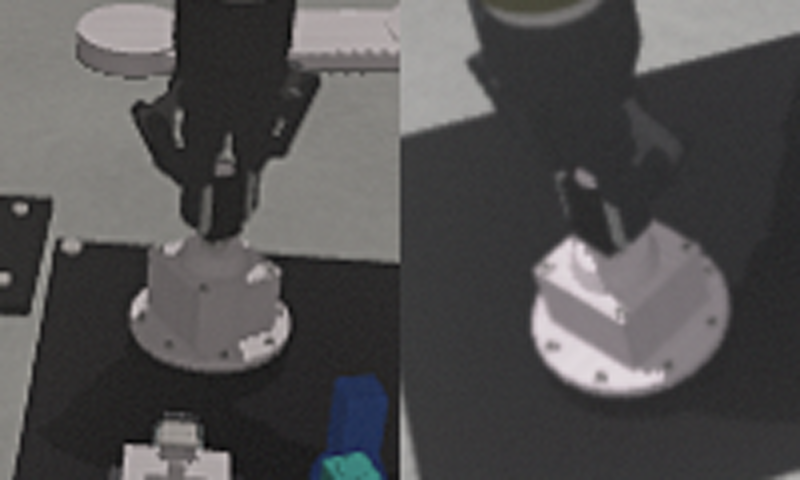

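View pics/w10.png

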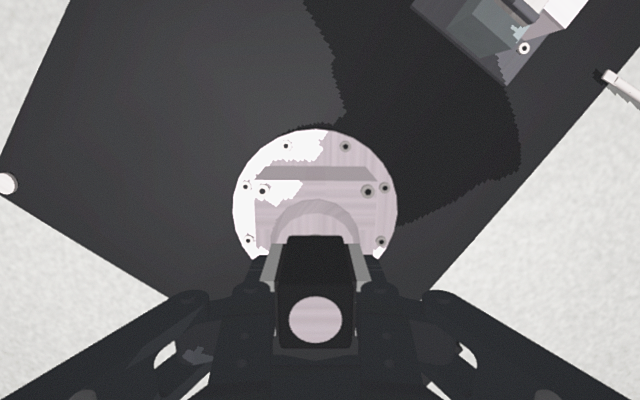

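The collar is nearly on the housing in both views, with a push of about 11 N. Pressing a little further until the force shows the hard stop.

Request:
jog_arm(motion="0 0 0 0 0 0.001 10;0 0 0 0 0 0.0015 10;0 0 0 0 0 0.0015 10;0 0 0 0 0 0.0015 10")

```text
time: 9.88
tool_pos: [0.577, -0.2087, 0.1181]
eef_rot: [1.441, 2.791, -0.001]
contact_force: [-6.2, 3.6, 19.5]
width: 0.294
```

Request:
jog_arm(motion="0 0 0 0.0004 0 0.0003 10;0 0 0 0.0004 0 0.0003 10;0 0 0 0.0004 0 0.0003 10;0 0 0 0.0004 0 0.0003 10;0 0 0 0.0004 0 0.0003 10;0 0 0 0.0004 0 0.0003 10")

```text
time: 10.38
tool_pos: [0.577, -0.2087, 0.118]
eef_rot: [1.441, 2.79, -0.002]
contact_force: [-6.6, 2.4, 20.3]
width: 0.29
```

```bash
python3 look.py w11
python3 - <<'E'
from h import *
f=load("w11"); W=cloud(f); T=toolT(f["state"]); Pt=(W-T[:3,3])@T[:3,:3]
z=Pt[...,2]; m=(z<-.018)&(z>-.035)&(np.hypot(Pt[...,0],Pt[...,1])<.025)
print("top in tool",np.median(z[m]),"world",np.median(W[...,2][m]))
g=f["pixels"].astype(int).sum(2); mm=((g>330)&m).astype(np.uint8)
cs,_=cv2.findContours(mm,cv2.RETR_EXTERNAL,cv2.CHAIN_APPROX_NONE); print(cv2.fitEllipse(max(cs,key=cv2.contourArea)))
wz=W[...,2]; near=np.hypot(W[...,0]-.577,W[...,1]+.209)
b=(abs(wz-.075)<.004)&(near<.05)&(near>.03); print("housing top",np.median(wz[b]))
c=(wz>.0835)&(wz<.095)&(near<.024); print("collar top",c.sum(),np.median(wz[c]))
im=f["pixels"][:,:,::-1]; cv2.imwrite("pics/w11z.png",cv2.resize(im[150:260,255:375],None,fx=5,fy=5,interpolation=cv2.INTER_CUBIC))
import json
from bench import readout; s=readout.read_state(); print(s["qvel"].round(4),s["contact_force"])
E
python3 look3.py 5
python3 - <<'E'
import sys; sys.path.insert(0,'.')
from h import *
import numpy as np
for k in("scene","side"):
    a=load(k+"0")["pixels"].astype(int);b=load(k+"5")["pixels"].astype(int)
    cv2.imwrite(f"pics/{k}5.png",b.astype(np.uint8)[:,:,::-1])
E
```

```text
t 10.3833 pos [ 0.577  -0.2087  0.118 ] yaw 125.38 zax [ 0.001  -0.0018 -1.    ] j [-4.770e-01  4.490e-01 -7.300e-02  1.048e+00 -1.000e-03  4.760e-01] F [-6.63  2.36 20.33] w 0.289766440274704
top in tool -0.027504729503094974 world 0.14553359547596934
((314.9533996582031, 319.33270263671875), (45.78642654418945, 52.508750915527344), 89.79705810546875)
housing top 0.07566990258690766
collar top 1865 0.08738242317022984
[-0.0005 -0.0013  0.0013  0.0008 -0.0005 -0.0009] [-6.14059651  2.68273618 18.87167555]
```

View pics/w11z.png

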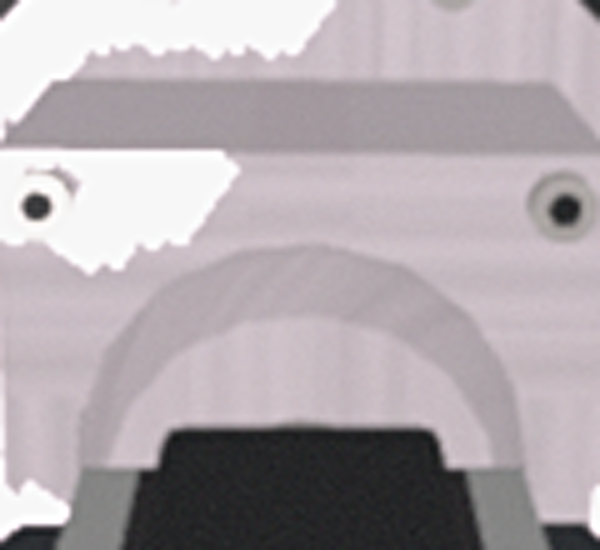

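View pics/scene5.png

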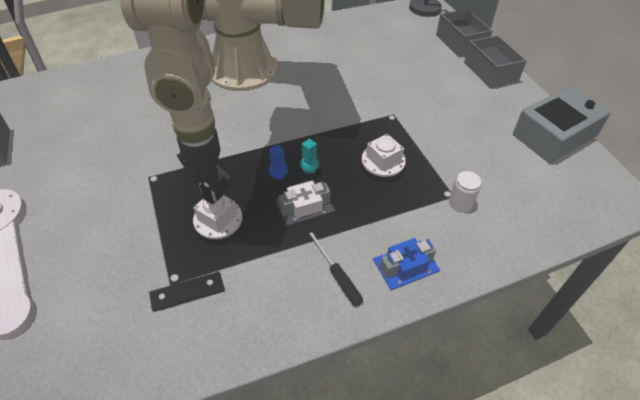

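The collar lies flat on the housing: its top is 11.7 mm above the housing top, where 12 mm is expected. The screwdriver, can and bar are where they were. Handing in.

```bash
python3 -c "
from bench import sign_off; print(sign_off())"
```

```text
the job is handed in; nothing more can be done
None
```

I pulled the release key straight up out of the grey holder and turned it to the socket's angle (tool yaw 125.4°). I then lowered it into the cross socket of the drive housing and pressed it home. I handed in at about 10.5 s, still gripping the handle (set to 80 N) and pressing. `sign_off` gave no verdict.

**Last checks:**
- **Seated:** the collar's top is 11.7 mm above the housing top, where 12 mm is expected. The key's top is at 145.5 mm, where 145 mm is expected when fully home. Extra push raised the force without lowering the tool, so it is on the hard stop.
- **Held:** the push is about 19–20 N and the joint speeds are close to zero. The key did not move in the fingers.
- **Bystanders:** the screwdriver, grease can, sensor bar and look-alikes look unmoved in the scene camera. I compared them by eye and did not measure.

**What disagreed:**
- The wrist camera and the fixed cameras differed by about 2–3 mm on positions. I settled it by viewing the key and the slot together in one wrist picture.
- A sideways force of about 7 N remained at the end, and a small shift did not reduce it.
- My second move went the wrong way at first, because the tool axes had turned. Nothing was touched.

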